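# Refit the hinge pin of a flatbread press

## Robot

A 7-joint arm with a two-finger parallel gripper is mounted at the origin on a cart in front of the work surface, level with it; the furniture and walls round the work are solid. World frame = base frame: x ahead of the robot, y to its left, z up, the work surface at z = 0. Lengths are in m, angles in rad, forces in N, time in s.
With the tool pointing down it reaches from about 0.425 to 0.875 m from the base axis. Payload 4.7 kg.
Tool frame: the origin (TCP) lies between the finger pads; the fingertips stand 11 mm ahead of it and the grasp point (between the pads) lies 8 mm behind it; z points along the fingers, y is the line along which they close (so a half turn about z gives the same grasp; the last joint's range is limited). The gripper opens to 85 mm and grips with 20 to 120 N. Pads are 22 mm wide; open, the fingers measure 114 mm over their backs; the gripper's body (76 mm by 85 mm) begins 54 mm behind the grasp point. The pads swing forward as they close: fully open they stand 13 mm farther back than shut.
Start: joints at [-1.238, 0.321, -0.07, 1.45, 0.023, 1.371, -0.057], TCP at [0.204, 0.617, 0.242] pointing down, gripper open.
Joint ranges: [-2.86, 2.86], [-0.3, 2.09], [-1.38, 1.24], [0.06, 2.45], [-1.56, 4.7], [0.09, 2.05], [-2.69, 2.69]. Speed limits (rad/s): [2.57, 2.57, 3.14, 3.14, 3.14, 3.14, 3.14].

## Interface

Orientations are given as a 3x3 rotation matrix whose columns are the frame's x, y, z axes.
In Python, from cell import * gives the robot as it stands.
- The arm moves only by the tool apply_moves, never from a script. Its argument "series" is a list of rows, each a list of 7 numbers: the shift along the tool's x, y, z in cm, then the turn, a rotation vector about the tool's x, y, z in rad, then the finger opening in cm, from 0 to 8.54. A call has 1 to 12 rows; each row shifts and turns the commanded pose from where the row before left it, along the tool's axes as they then stand; what a row does not reach is not made up. A row lasts 1/10 s, in which the tool goes at most 50 mm and 8.59 degrees, less where a joint would pass 70% of its speed; a pose out of reach is approached as far as the arm can. A call is refused whole if a number of a shift passes 5 or a number of a turn 0.15, either way. A call with a gripper value outside its range is refused whole. The fingers move at their own pace and stop on an object; "grip_force" is the grip in N (left out, the last holds). Time passes only in rows, so rows that do not move let the fingers close. It gives the time, the measured TCP pose, the force, the opening and the grip force at its end, in the units of the state.
- get_state(): the state, without advancing time (a new reading comes with each control period).
- camera(name): name is "side" or "top"; returns the picture (420x560x3 uint8, red, green, blue); there is no depth.
- calibration(name): a dict with "camera_matrix" (3x3 intrinsics, pixels), "world_from_camera" (4x4, takes a point from camera to world coordinates). Camera axes: x right, y down, z forward; pixel columns grow to the right and rows downward; lengths in m; the calibration is good to about 2 mm. A picture is of the moment at which its call begins. calibration takes no time and is no camera call.
- hand_in(): hands the job in; it is judged then, once.
The state is a dict: "time": time; "joints": joint angles; "qvel": joint speeds; "effort": joint torques, N m; "eef_pos": TCP position; "tcp_rot": TCP orientation; "contact_force": force on the tool from outside, world axes, zero at the start; "wrist_torque": the same for the moment, N m; "width": finger opening in m; "grasp_force": force on a finger pad.
Only numpy, scipy, OpenCV 4.12 (cv2) and the standard library are available. Lean on these libraries where they do the work, as an engineer would, in place of code of your own. Each camera call takes 0.05 s, during which the arm holds its last target. There are 200 camera calls.

## Task

Put the washed flatbread press back together. Lay the upper plate on the base and slide it toward the hinge until its knuckle meets the stop under the lip between the two ears, and let go; the hinge yoke is bolted in slots, so feel for the stop and do not knock the yoke out of its setting. Then take the hinge pin by its red handle and push it, without forcing it, in at the right-hand ear (the one without the brass cap) through all three knuckles until its shoulder is up against the ear, plates closed; leave the other things where they are.

Things in the scene. Friction and masses are not known exactly. Their poses are not given: they have to be found in the camera images.
- press_base: lower half of the press, cast aluminium, fixed on rubber feet. Origin: centre of its underside, z up. Round plate 128 mm across, flat top at z = 30 mm. On a tongue at its -x side, toward the robot, stands the hinge yoke with two ears, 20 mm round, 9.6 mm bores along y at z = 41 mm: plain ear at y = -30 to -16 mm (robot's right), brass-capped ear at y = 16 to 30 mm
- hinge_line (a point): where the centre of the plain ear's outer bore mouth would be with the yoke in the middle of its slots: (-86, -30, 41) mm in press_base, axes as press_base. The true mouth has this y and z, but its x may be up to 12 mm more or less: how the yoke is set is not in the poses. The pin goes in along +y; its shoulder comes to rest on the ear's face, at this y
- hinge_yoke (a joint): how far the yoke has been knocked along its slots (m, + toward +x of press_base); 0 however it is set. It slips if pushed with over 18 N along x. Between the ears a gap 32 mm wide in y; its -x side is closed by a stop web, face 9.6 mm before the bores' axis; a lip over it reaches 1.5 mm past the axis toward +x, underside z = 54 mm, top 59 mm; brass cap to 62.5 mm
- lay_point (a point): at (30, 0, 30) mm in press_base, on the plate: a good place to lay the upper plate's origin at first, its knuckle then clear behind the lip. The knuckle cannot be lowered in from above: slide the plate along -x (18 to 42 mm, dry friction 3 to 9 N) until its knuckle, under the lip, meets the stop web. Then its bore is in line with the ears' bores, and shows where they are
- press_top: loose upper half, 0.4 to 0.75 kg, lying flat on the worktop to the left. Origin: centre of its flat underside, z up. Round cast aluminium plate 128 mm across, 12 mm thick (ribs to 15.5 mm), with a wooden bar grip on top. At its -x side an arm 22 mm wide carries the middle knuckle: 20 mm outside diameter (19.2 over its flats), 26 mm long in y, 9.6 mm bore along y
- top_knuckle (a point): centre of the upper plate's knuckle bore, at (-86, 0, 11) mm in press_top; axes as press_top
- top_grip (a point): centre of the wooden bar grip, at (0, 0, 30) mm in press_top. The bar is 18 mm wide (x), 66 mm long (y), from z = 19 to 41 mm, on two posts; pinch it along x from above
- hinge_pin: loose pin, 0.09 kg, lying to the right, nose more or less to the robot's left. Origin: under the handle's shoulder on the underside; z up as it lies. Along +y a steel rod of 8 mm diameter, 60 mm long, then a tapered nose 10 mm long, narrowing to 6 mm; along -y the handle, 16 x 16 mm in section, 50 mm long (4 mm steel, the rest red), whose flat front is the shoulder. Axis at z = 8 mm
- pin_shoulder (a point): on the pin's axis at the handle's shoulder, at (0, 0, 8) mm in hinge_pin; axes as hinge_pin. When the pin is home it is at the mouth of the plain ear
- ball (a joint): lift (m) of a sprung ball that stands 3 mm into the brass-capped ear's bore from above, 53 mm from the plain ear's mouth: 0 with the bore empty, about 1 mm with the pin's rod under it. The pin's nose must press it aside (about 3 to 9 N along the pin), then it rubs on the rod with a few N and keeps the pin from working out
- pin_nose (a point): tip of the pin's nose, at (0, 70, 8) mm in hinge_pin
- pink_mug: pink mug, 86 x 123 x 90 mm, a bystander at the back of the worktop
- dish_soap: washing-up liquid bottle, 45 x 65 x 215 mm, a bystander at the back left
- drying_glass: upturned drinking glass, 81 x 81 x 101 mm, a bystander at the back left
- salt_shaker: glass salt shaker, 44 mm across, 90 mm high, a bystander behind the press

How it is judged:
On the way, in this order (a step that is already met when the one before it is completed fails the run):
1. the upper plate lies closed on the base, slid in between the ears, and is let go (angle between the z axis of press_top and the z axis of press_base, either way round below 0.05 rad and z of press_top in the frame of press_base below 0.033 m and x of top_knuckle in the frame of hinge_line below 0.0155 m and y of top_knuckle in the frame of hinge_line between 0.025 and 0.035 m and contact force between the fingers and press_top below 0.1 N), for 0.2 s.
2. the pin's nose has gone through the plain ear into the upper plate's knuckle (y of pin_nose in the frame of top_knuckle above -0.008 m and x of pin_nose in the frame of top_knuckle between -0.004 and 0.004 m and z of pin_nose in the frame of top_knuckle between -0.004 and 0.004 m and angle between the y axis of hinge_pin and the y axis of press_base, either way round below 0.1 rad), for 0.1 s.
At the end, for the whole second after the job is handed in: Pin through both ears and the knuckle between: ball lifted over 0.4 mm by the rod, shoulder within 2 mm of the plain ear's face, 3 mm of the bores' height, shoulder and nose within 4 mm of the knuckle's axis, within 0.06 rad of the base's y; upper plate flat on the base (0.05 rad, 3 mm); at rest (y of pin_shoulder in the frame of hinge_line between -0.002 and 0.003 m and z of pin_shoulder in the frame of hinge_line between -0.003 and 0.003 m and value of joint ball above 0.0004 m and x of pin_shoulder in the frame of top_knuckle between -0.004 and 0.004 m and x of pin_nose in the frame of top_knuckle between -0.004 and 0.004 m and angle between the y axis of hinge_pin and the y axis of press_base, either way round below 0.06 rad and angle between the z axis of press_top and the z axis of press_base, either way round below 0.05 rad and z of press_top in the frame of press_base below 0.033 m and linear speed of each of hinge_pin, press_top below 0.02 m/s); the robot touches nothing.
It fails at once if the pin is forced: more than 30 N between the pin and the base with its yoke, or the upper plate (contact force between hinge_pin and press_base above 30 N or contact force between hinge_pin and press_top above 30 N).
It fails at once if the hinge yoke is knocked more than 1.5 mm out of its setting (value of joint hinge_yoke above 0.0015 m or value of joint hinge_yoke below -0.0015 m).
It fails at once if a bystander is shifted by more than 25 mm (distance of any of pink_mug, dish_soap, drying_glass, salt_shaker from where it was at the start of the episode above 0.025 m).
It also fails if it takes over 59 s, if anything falls off the work surface, if the arm or the gripper's body presses on something with over 40 N, if the wrist force passes 120 N, or if a joint passes its speed limit or range.

## Working session

There is one attempt and no reset: what is moved stays moved. The work goes in short steps, Python scripts to look and compute and a tool call to move; the robot and the scene stay as the last step left them, time stands still between calls to the robot, and variables do not carry over. Pictures are saved under pics/ and viewed, at most 10 in all, crops included, and the job is handed in when it is done.

Besides the shell and the picture viewer there is one more tool, called as name(argument=value, ...), one argument or row to a line, values as JSON. apply_moves: Moves the arm, as the interface text tells. Its arguments: {"type":"object","properties":{"series":{"type":"array"},"grip_force":{"type":"number"}},"required":["series"]}

```bash
ls; mkdir -p pics; python3 - <<'E'
from cell import *
import cv2
s=get_state()
for k in s: print(k,s[k])
for n in("top","side"):
    im=camera(n); cv2.imwrite(f"pics/{n}0.png",im[:,:,::-1]); c=calibration(n); print(n,c)
E
```

```text
pics
time 0.0
joints [-1.23792818  0.32182493 -0.07006298  1.45170607  0.02261767  1.37079019
 -0.05692692]
qvel [ 0.00066911 -0.00086955 -0.00049859 -0.00015738  0.00022686  0.00051009
 -0.00136559]
effort [-1.65974002e-04 -4.93578780e+01 -3.82762151e-01 -3.14343882e+01
  1.27271534e-02  1.09771761e-02 -1.03874430e-05]
eef_pos [0.20360709 0.61673166 0.24120647]
tcp_rot [[-9.49618221e-01  3.13408670e-01 -4.89717844e-04]
 [ 3.13409028e-01  9.49616370e-01 -1.87925420e-03]
 [-1.23930478e-04 -1.93805602e-03 -9.99998114e-01]]
contact_force [-0.24959321 -0.35127787  0.04066191]
wrist_torque [-0.03125718 -0.00998955 -0.01253305]
grasp_force 0.0
width 0.08518587451955299
top {'camera_matrix': array([[433.39926144,   0.        , 276.0063539 ],
       [  0.        , 433.39926144, 200.05734664],
       [  0.        ,   0.        ,   1.        ]]), 'world_from_camera': array([[ 0.00851208, -0.98981381,  0.14211322,  0.33674179],
       [-0.99994889, -0.00765011,  0.00661066,  0.0703798 ],
       [-0.00545614, -0.14216223, -0.98982833,  1.17266387],
       [ 0.        ,  0.        ,  0.        ,  1.        ]])}
side {'camera_matrix': array([[472.7320472 ,   0.        , 281.53994849],
       [  0.        , 472.7320472 , 208.09560641],
       [  0.        ,   0.        ,   1.        ]]), 'world_from_camera': array([[ 0.99872007,  0.02057754, -0.04620377,  0.57485109],
       [ 0.05031984, -0.49657476,  0.86653414, -0.98562884],
       [-0.00511249, -0.86775001, -0.49697464,  0.68003751],
       [ 0.        ,  0.        ,  0.        ,  1.        ]])}
```

View pics/top0.png

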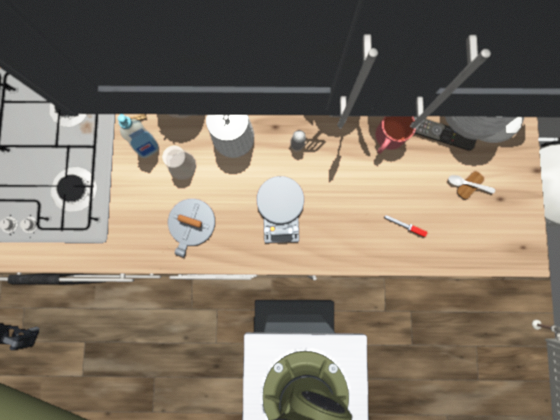

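View pics/side0.png

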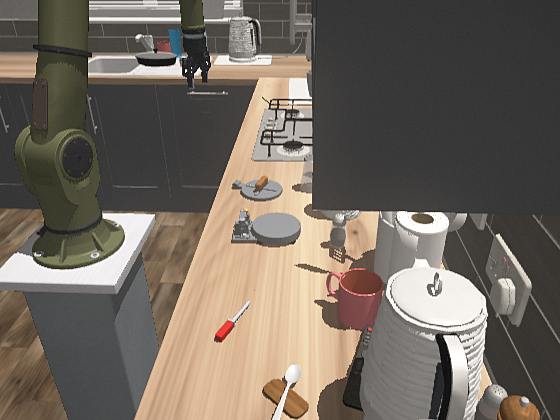

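The top view shows the base plate at about (281,201) with its yoke at (282,232), the upper plate at (191,222) with its knuckle at (181,251), and the pin with its nose at (386,217) and red handle at (418,230). The side view shows the same things at about (277,228), (262,188) and (232,322). I'll zoom in next.

```bash
python3 - <<'E'
import cv2,numpy as np
t=cv2.imread("pics/top0.png"); s=cv2.imread("pics/side0.png")
def c(im,x,y,w,h,k): return cv2.resize(im[y:y+h,x:x+w],None,fx=k,fy=k,interpolation=cv2.INTER_NEAREST)
a=np.hstack([c(t,155,170,80,96,3)[:288],c(t,245,170,80,96,3)[:288],c(t,375,200,64,48,5)[:,:320]] if 0 else [c(t,155,170,80,96,3),c(t,245,170,80,96,3),c(t,375,170,80,96,3)])
b=np.hstack([c(s,225,170,80,80,3),c(s,205,290,80,80,3)])
b=np.hstack([b,np.zeros((240,240,3),np.uint8)])
cv2.imwrite("pics/z.png",np.vstack([a,b]))
E
```

```text
(no output)
```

View pics/z.png

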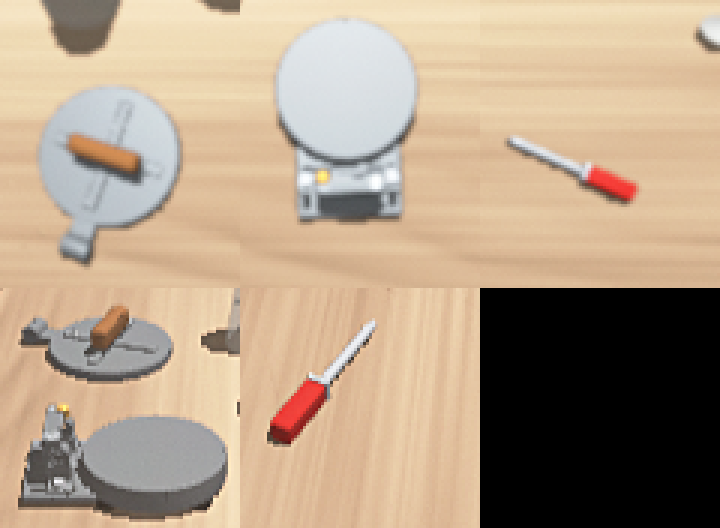

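```bash
cat > h.py <<'E'
import cv2,numpy as np
from scipy.optimize import least_squares
from cell import *
def ray(n,uv,z):
    c=calibration(n);K=c["camera_matrix"];T=c["world_from_camera"]
    uv=np.atleast_2d(np.asarray(uv,float))
    d=np.c_[uv,np.ones(len(uv))]@np.linalg.inv(K).T@T[:3,:3].T
    o=T[:3,3]; return o+d*((z-o[2])/d[:,2])[:,None]
def proj(n,p):
    c=calibration(n);K=c["camera_matrix"];T=np.linalg.inv(c["world_from_camera"])
    q=(np.atleast_2d(p)@T[:3,:3].T+T[:3,3])@K.T; return q[:,:2]/q[:,2:]
def crop(im,x,y,w,h,k=4): # upscaled crop; subpixel contour back via up()
    return cv2.resize(im[y:y+h,x:x+w],None,fx=k,fy=k,interpolation=cv2.INTER_CUBIC)
def contour(mask,x,y,k=4):
    cs,_=cv2.findContours(mask.astype(np.uint8),cv2.RETR_EXTERNAL,cv2.CHAIN_APPROX_NONE)
    c=max(cs,key=cv2.contourArea)[:,0].astype(float); return (c+.5)/k-.5+[x,y]
def circ(P,r,far):  # far: unit 2-vector away from camera; keep that half
    c=P.mean(0)
    for _ in range(5):
        m=((P-c)@far>0.15*r)&(abs(np.linalg.norm(P-c,axis=1)-r)<.012)
        f=least_squares(lambda q:np.linalg.norm(P[m]-q,axis=1)-r,c,loss='soft_l1',f_scale=.001);c=f.x
    return c,np.sqrt(np.mean(f.fun**2)),m.sum()
E
python3 - <<'E'
from h import *
t=cv2.imread("pics/top0.png"); s=cv2.imread("pics/side0.png")
C={n:calibration(n)["world_from_camera"][:3,3] for n in("top","side")}
def grey(im): 
    h=cv2.cvtColor(im,cv2.COLOR_BGR2HSV); return h[...,1]<60
for nm,n,roi,z in(("base","top",(250,170,65,50),.03),("base","side",(245,205,62,45),.03),("upper","top",(160,190,60,60),.012),("upper","side",(238,172,50,32),.012)):
    im=t if n=="top" else s; u=crop(im,*roi); c=contour(grey(u),*roi[:2]); P=ray(n,c,z)[:,:2]
    g=P.mean(0); far=(g-C[n][:2]);far/=np.linalg.norm(far)
    print(nm,n,circ(P,.064,far),"mean",g)
hs=cv2.cvtColor(t,cv2.COLOR_BGR2HSV);
def hsv(im,roi): return cv2.cvtColor(crop(im,*roi),cv2.COLOR_BGR2HSV)
# grip
for n,roi in(("top",(172,205,40,35)),("side",(250,172,25,20))):
    im=t if n=="top" else s;h=hsv(im,roi); m=(h[...,0]<14)&(h[...,1]>120); c=contour(m,*roi[:2]); print("grip",n,cv2.minAreaRect(c.astype(np.float32)))
    if n=="top": P=ray(n,c,.041)[:,:2]; print(cv2.minAreaRect((P*1000).astype(np.float32)))
# pin
for n,roi in(("top",(380,210,55,32)),("side",(208,292,50,55))):
    im=t if n=="top" else s;h=hsv(im,roi); m=(h[...,1]>150)&((h[...,0]<6)|(h[...,0]>174)); c=contour(m,*roi[:2])
    P=ray(n,c,.012)[:,:2]; print("handle",n,cv2.minAreaRect((P*1000).astype(np.float32)))
    g=(h[...,1]<60)&(h[...,2]>110); c=contour(g,*roi[:2]); P=ray(n,c,.010)[:,:2]; print("rod",cv2.minAreaRect((P*1000).astype(np.float32)))
# knuckle of upper, brass, tongue
roi=(170,236,25,25);c=contour(grey(crop(t,*roi)),*roi[:2]);P=ray("top",c,.021)[:,:2];print("knuck",cv2.minAreaRect((P[(P[:,0]<P[:,0].min()+.02)]*1000).astype(np.float32)),P.min(0),P.max(0))
for n,roi in(("top",(255,215,50,25)),("side",(235,205,20,15))):
    im=t if n=="top" else s;h=hsv(im,roi); m=(h[...,1]>130)&(h[...,0]>18)&(h[...,0]<35); ys,xs=np.where(m); 
    if len(xs): u=np.array([xs.mean(),ys.mean()]); u=(u+.5)/4-.5+roi[:2]; print("brass",n,u,ray(n,u,.061),len(xs))
cv2.imwrite("pics/z2.png",cv2.resize(np.hstack([t[215:250,250:315],s[205:250,225:290][:35]]),None,fx=6,fy=6,interpolation=cv2.INTER_CUBIC))
E
```

```text
base top (array([0.52172132, 0.07211995]), np.float64(0.006385134071637168), np.int64(296)) mean [0.53104306 0.063848  ]
base side (array([0.5046903 , 0.06243649]), np.float64(0.003509463525058228), np.int64(242)) mean [0.52190578 0.04943313]
upper top (array([0.44519174, 0.3073885 ]), np.float64(0.0005361378939367193), np.int64(247)) mean [0.43712041 0.30904529]
upper side (array([0.44360401, 0.29989842]), np.float64(0.00385915767006447), np.int64(151)) mean [0.43484891 0.29673038]
grip top ((189.22500610351562, 220.82501220703125), (23.87519645690918, 5.692099571228027), 18.434946060180664)
((442.4471130371094, 305.108154296875), (63.37611389160156, 14.841214179992676), 72.16865539550781)
grip side ((261.2369079589844, 182.50067138671875), (7.135623931884766, 15.943658828735352), 41.987213134765625)
handle top ((422.2527160644531, -303.686767578125), (42.1370849609375, 16.99591064453125), 65.49348449707031)
rod ((450.24383544921875, -249.1142578125), (77.10336303710938, 21.072181701660156), 63.31089782714844)
handle side ((424.332275390625, -307.6322021484375), (55.458343505859375, 22.132415771484375), 65.9034423828125)
rod ((443.86627197265625, -251.57662963867188), (84.80813598632812, 24.51897430419922), 72.48580169677734)
knuck ((358.5312194824219, 331.327880859375), (19.66722297668457, 30.996286392211914), 0.4785803258419037) [0.34874371 0.29316159] [0.4049796 0.3552401]
brass top [272.03240741 229.00462963] [[0.42120541 0.08736556 0.061     ]] 54
brass side [245.7347561 209.5945122] [[0.42387548 0.08194916 0.061     ]] 41
```

View pics/z2.png

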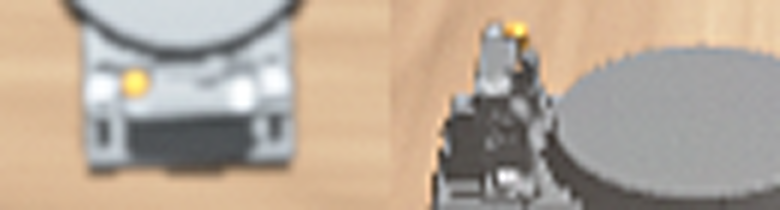

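The zoom shows the tongue edges at columns 264–299 and the brass cap at (272,229). The upper plate's centre is near (0.445, 0.307), yaw about -17°, and the circle, bar and knuckle fits agree on that. I'll turn the tool and move toward it now.

apply_moves(
  series=[
    [0, 0, 0.8, 0, 0, 0.141, 8.5],
    [0, 0, 0.8, 0, 0, 0.141, 8.5],
    [0, 0, 0.8, 0, 0, 0.141, 8.5],
    [0, 0, 0.8, 0, 0, 0.141, 8.5],
    [0, 0, 0.8, 0, 0, 0.141, 8.5],
    [0, 0, 0.8, 0, 0, 0.141, 8.5],
    [0, 0, 0.8, 0, 0, 0.141, 8.5],
    [0, 0, 0.8, 0, 0, 0.141, 8.5],
    [0, 0, 0.8, 0, 0, 0.141, 8.5],
    [0, 0, 0.8, 0, 0, 0.141, 8.5],
    [0, 0, 0.8, 0, 0, 0.141, 8.5],
  ],
)

```text
time: 1.2
eef_pos: [0.2036, 0.6169, 0.1534]
tcp_rot: [[0.3, 0.954, -0.0], [0.954, -0.3, -0.001], [-0.001, 0.0, -1.0]]
contact_force: [-0.0, -0.9, 0.4]
width: 0.0847
grasp_force: 0.0
```

apply_moves(
  series=[
    [-1, 1.4, 0, 0, 0, 0, 8.5],
    [-2.4, 3.5, 0, 0, 0, 0, 8.5],
    [-2.5, 3.6, 0, 0, 0, 0, 8.5],
    [-2.5, 3.6, 0, 0, 0, 0, 8.5],
    [-2.5, 3.6, 0, 0, 0, 0, 8.5],
    [-2.5, 3.6, 0, 0, 0, 0, 8.5],
    [-2.5, 3.6, 0, 0, 0, 0, 8.5],
    [-2.5, 3.6, 0, 0, 0, 0, 8.5],
    [-2.4, 3.4, 0, 0, 0, 0, 8.5],
    [-1.7, 2.3, 0, 0, 0, 0, 8.5],
    [0, 0, 0, 0, 0, 0, 8.5],
  ],
)

```text
time: 2.3
eef_pos: [0.4488, 0.3009, 0.1548]
tcp_rot: [[0.3, 0.954, 0.002], [0.954, -0.3, -0.002], [-0.001, 0.002, -1.0]]
contact_force: [-0.8, -1.2, 0.2]
width: 0.0849
grasp_force: 0.0
```

```bash
cat >> h.py <<'E'
def plan(p,yaw):  # yaw: azimuth (deg) wanted for tool x, tool straight down
    s=get_state();R=np.array(s["tcp_rot"]);a=np.radians(yaw);x=np.array([np.cos(a),np.sin(a),0]);z=np.array([0,0,-1.])
    Rt=np.c_[x,np.cross(z,x),z]; rv=cv2.Rodrigues(R.T@Rt)[0].ravel()
    d=np.array(p)-s["eef_pos"]
    print("t",s["time"],"pos",np.round(s["eef_pos"],4),"q",np.round(s["joints"],2),"F",np.round(s["contact_force"],2),"w",round(s["width"],4),"g",round(float(s["grasp_force"]),1))
    print("shift cm (present axes)",np.round(R.T@d*100,2),"(target axes)",np.round(Rt.T@d*100,2),"turn",np.round(rv,4))
E
python3 - <<'E'
from h import *
plan([.445,.307,.028],73)
t=cv2.imread("pics/top0.png").astype(int); s=cv2.imread("pics/side0.png").astype(int)
C={n:calibration(n)["world_from_camera"][:3,3] for n in("top","side")}
for n,im,roi in(("top",t,(245,165,72,54)),("side",s,(248,205,60,48))):
    u=crop(im.astype(np.float32),*roi); rb=u[...,2]-u[...,0]; print(n,"wood/grey rb",np.percentile(rb,[2,25,50,75,98]))
    m=rb<25; c=contour(m,*roi[:2]); P=ray(n,c,.03)[:,:2]; 
    far=np.array([1.,0]) if n=="top" else np.array([0,1.])
    print(circ(P,.064,far),P.min(0),P.max(0))
# tongue edges, top view, z=.008
roi=(252,214,60,32);u=crop(t.astype(np.float32),*roi);m=(u[...,2]-u[...,0])<25
c=contour(m,*roi[:2]);P=ray("top",c,.01)[:,:2]*1000
mid=P[:,1].mean()
for nm,k in(("left",(P[:,1]>mid+25)&(P[:,0]<435)&(P[:,0]>398)),("right",(P[:,1]<mid-25)&(P[:,0]<435)&(P[:,0]>398)),("front",(P[:,0]<P[:,0].min()+8)&(abs(P[:,1]-mid)<40))):
    v=cv2.fitLine(P[k].astype(np.float32),cv2.DIST_HUBER,0,.1,.1).ravel(); print(nm,k.sum(),np.round(v,3),"deg",np.degrees(np.arctan2(v[1],v[0])))
print(P.min(0),P.max(0))
E
```

```text
t 2.3 pos [0.4488 0.3009 0.1548] q [-0.98  0.15  0.37  1.85 -0.06  1.15 -0.89] F [-0.75 -1.16  0.23] w 0.0849 g 0.0
shift cm (present axes) [ 0.48 -0.57 12.68] (target axes) [ 0.47 -0.54 12.68] turn [ 0.0021  0.0011 -0.0081]
top wood/grey rb [-12.60101837  -8.97465515  49.59659576  57.23784637  68.05522125]
(array([0.50277597, 0.06770843]), np.float64(0.00047262103008232677), np.int64(239)) [0.45152875 0.00447036] [0.56720517 0.13050247]
side wood/grey rb [-5.14036011 -0.58337021 20.1594429  62.48999405 71.97626587]
(array([0.50357889, 0.05979599]), np.float64(0.0022458243107069025), np.int64(212)) [ 0.42353052 -0.03308319] [0.56769637 0.12389219]
left 55 [9.99000e-01 4.20000e-02 4.20554e+02 1.11067e+02] deg 2.4178784
right 55 [9.99000e-01 3.80000e-02 4.12536e+02 1.71630e+01] deg 2.1581304
front 120 [ 3.70000e-02 -9.99000e-01  3.89754e+02  6.75710e+01] deg -87.89111
[387.84257722  14.12355064] [467.19189712 120.6873399 ]
```

Base centre is (0.503, 0.068), yaw about +2.2°, from the top-view circle and the tongue edges. Now the grasp of the upper plate's bar.

apply_moves(
  series=[
    [0.47, -0.54, 2, 0, 0, -0.008, 8.5],
    [0, 0, 3, 0, 0, 0, 7],
    [0, 0, 3, 0, 0, 0, 6],
    [0, 0, 2.5, 0, 0, 0, 5],
    [0, 0, 1.5, 0, 0, 0, 4.5],
    [0, 0, 0.68, 0, 0, 0, 4.5],
    [0, 0, 0, 0, 0, 0, 4.5],
  ],
)

```text
time: 3.0
eef_pos: [0.4412, 0.3132, 0.0273]
tcp_rot: [[0.286, 0.958, -0.001], [0.958, -0.286, -0.001], [-0.001, -0.0, -1.0]]
contact_force: [-0.3, -0.0, 0.2]
width: 0.0448
grasp_force: 0.0
```

```bash
python3 - <<'E'
from h import *
plan([.445,.307,.028],73)
for n,(x,y,w,h) in(("top",(150,175,90,90)),("side",(215,140,90,90))):
    im=camera(n)[:,:,::-1]; globals()[n]=cv2.resize(im[y:y+h,x:x+w],None,fx=4,fy=4,interpolation=cv2.INTER_CUBIC)
cv2.imwrite("pics/g1.png",np.hstack([top,side]))
E
```

```text
t 3.0 pos [0.4412 0.3132 0.0273] q [-0.97  0.31  0.34  1.95 -0.13  0.9  -0.85] F [-0.27 -0.    0.19] w 0.0448 g 0.0
shift cm (present axes) [-0.49  0.54 -0.07] (target axes) [-0.48  0.55 -0.07] turn [-0.0004  0.0007  0.0067]
```

View pics/g1.png

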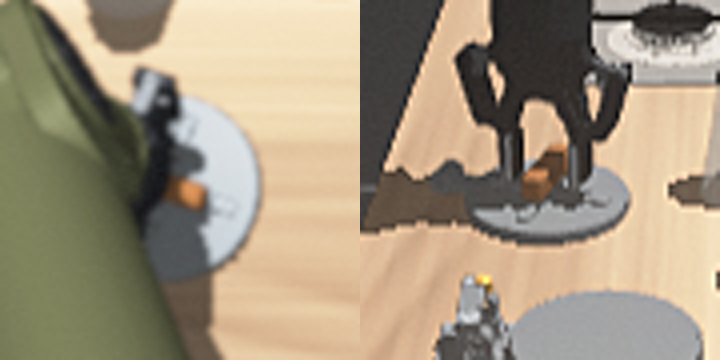

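The side view shows the bar standing between the open fingers. The hand is about 5 mm off centre, because the earlier reading lagged. I'll correct that and close.

apply_moves(
  series=[
    [-0.48, 0.5, -0.05, 0, 0, 0, 4.5],
    [0, 0, 0, 0, 0, 0, 4.5],
    [0, 0, 0, 0, 0, 0, 1.2],
    [0, 0, 0, 0, 0, 0, 1.2],
    [0, 0, 0, 0, 0, 0, 1.2],
    [0, 0, 0, 0, 0, 0, 1.2],
    [0, 0, 0, 0, 0, 0, 1.2],
  ],
  grip_force=70,
)

```text
time: 3.8
eef_pos: [0.4444, 0.3079, 0.0287]
tcp_rot: [[0.286, 0.958, -0.001], [0.958, -0.286, 0.001], [0.0, -0.001, -1.0]]
contact_force: [-2.8, -0.9, 5.4]
width: 0.0169
grasp_force: 70.3
```

apply_moves(
  series=[
    [0, 0, -1, 0, 0, 0, 1.2],
    [0, 0, -2, 0, 0, 0, 1.2],
    [0, 0, -3, 0, 0, -0.1, 1.2],
    [0, 0, -3, 0, 0, -0.12, 1.2],
    [0, 0, -1, 0, 0, -0.11, 1.2],
    [0, 0, 0, 0, 0, 0, 1.2],
    [0, 0, 0, 0, 0, 0, 1.2],
  ],
)

```text
time: 4.5
eef_pos: [0.444, 0.3067, 0.1269]
tcp_rot: [[-0.036, 0.999, -0.002], [0.999, 0.036, -0.001], [-0.001, -0.002, -1.0]]
contact_force: [-1.1, -0.6, -6.9]
width: 0.0168
grasp_force: 69.0
```

```bash
python3 - <<'E'
from h import *
plan([.5328,.0689,.13],92.2)
E
```

```text
t 4.5 pos [0.444  0.3067 0.1269] q [-0.95  0.18  0.33  1.88 -0.06  1.1  -0.56] F [-1.07 -0.56 -6.88] w 0.0168 g 69.0
shift cm (present axes) [-24.09   8.01  -0.29] (target axes) [-24.11   7.96  -0.31] turn [-0.0017  0.0014 -0.0019]
```

apply_moves(
  series=[
    [-1.5, 0.5, 0, 0, 0, 0, 1.2],
    [-3, 1, 0, 0, 0, 0, 1.2],
    [-4, 1.3, 0, 0, 0, 0, 1.2],
    [-4.1, 1.37, 0, 0, 0, 0, 1.2],
    [-4, 1.3, 0, 0, 0, 0, 1.2],
    [-4, 1.3, 0, 0, 0, 0, 1.2],
    [-2.5, 0.9, 0, 0, 0, 0, 1.2],
    [-1, 0.3, 0, 0, 0, 0, 1.2],
    [0, 0, 0, 0, 0, 0, 1.2],
    [0, 0, 0, 0, 0, 0, 1.2],
    [0, 0, 0, 0, 0, 0, 1.2],
  ],
)

```text
time: 5.6
eef_pos: [0.533, 0.0718, 0.1275]
tcp_rot: [[-0.042, 0.999, -0.001], [0.999, 0.042, 0.001], [0.001, -0.001, -1.0]]
contact_force: [0.1, 0.9, -7.1]
width: 0.017
grasp_force: 69.0
```

```bash
python3 - <<'E'
from h import *
plan([.5328,.0689,.06],92.2)
for n,(x,y,w,h) in(("top",(230,160,100,90)),("side",(225,150,100,90))):
    im=camera(n)[:,:,::-1]; cv2.imwrite(f"pics/l_{n}.png",im); globals()[n]=cv2.resize(im[y:y+h,x:x+w],None,fx=4,fy=4,interpolation=cv2.INTER_CUBIC)
cv2.imwrite("pics/g2.png",np.hstack([top,side]))
E
```

```text
t 5.6 pos [0.533  0.0718 0.1275] q [-0.65  0.18  0.51  1.89 -0.1   1.1  -0.05] F [ 0.14  0.92 -7.1 ] w 0.017 g 69.0
shift cm (present axes) [-0.29 -0.03  6.75] (target axes) [-0.29 -0.03  6.75] turn [-0.0013 -0.0007  0.0033]
```

View pics/g2.png

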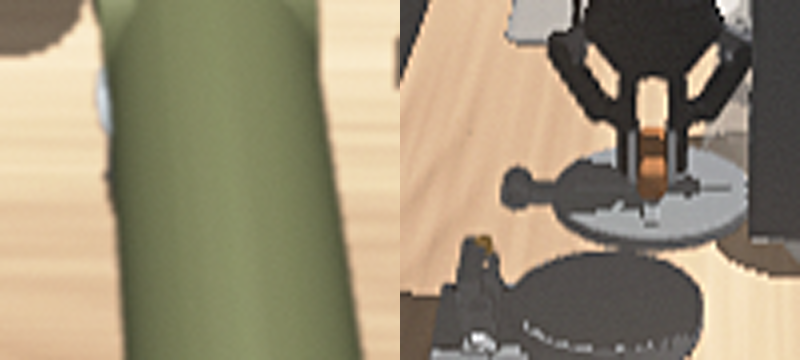

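The top view is blocked by the arm. The side view shows the plate held level over the base, knuckle at about (254,197). The spacing from upper plate to base agrees in both cameras (0.240 m), so I'll lower it at the lay point.

apply_moves(
  series=[
    [-0.29, -0.03, 1, 0, 0, 0.003, 1.2],
    [0, 0, 2, 0, 0, 0, 1.2],
    [0, 0, 2, 0, 0, 0, 1.2],
    [0, 0, 1, 0, 0, 0, 1.2],
    [0, 0, 0.4, 0, 0, 0, 1.2],
    [0, 0, 0, 0, 0, 0, 1.2],
    [0, 0, 0, 0, 0, 0, 1.2],
    [0, 0, 0.15, 0, 0, 0, 1.2],
    [0, 0, 0.1, 0, 0, 0, 1.2],
    [0, 0, 0, 0, 0, 0, 1.2],
  ],
)

```text
time: 6.7
eef_pos: [0.5338, 0.0669, 0.0618]
tcp_rot: [[-0.036, 0.999, 0.0], [0.999, 0.036, 0.0], [0.0, 0.0, -1.0]]
contact_force: [-0.4, 0.7, -6.3]
width: 0.0165
grasp_force: 69.1
```

apply_moves(
  series=[
    [0, 0, 0.1, 0, 0, 0, 1.2],
    [0, 0, 0, 0, 0, 0, 1.2],
    [0, 0, 0.1, 0, 0, 0, 1.2],
    [0, 0, 0, 0, 0, 0, 1.2],
    [0, 0, 0, 0, 0, 0, 1.2],
  ],
)

```text
time: 7.2
eef_pos: [0.5337, 0.0668, 0.0595]
tcp_rot: [[-0.036, 0.999, -0.0], [0.999, 0.036, 0.0], [0.0, -0.0, -1.0]]
contact_force: [-1.3, -0.2, -6.7]
width: 0.0167
grasp_force: 69.1
```

```bash
python3 - <<'E'
from h import *
plan([.5328,.0689,.0585],92.2)
E
```

```text
t 7.2 pos [0.5337 0.0668 0.0595] q [-0.62  0.27  0.5   1.94 -0.16  0.96 -0.01] F [-1.29 -0.22 -6.71] w 0.0167 g 69.1
shift cm (present axes) [ 0.21 -0.08  0.1 ] (target axes) [ 0.21 -0.08  0.1 ] turn [-0.     -0.     -0.0024]
```

apply_moves(
  series=[
    [0.2, 0, 0, 0, 0, 0, 1.2],
    [0, 0, 0.1, 0, 0, 0, 1.2],
    [0, 0, 0, 0, 0, 0, 1.2],
    [0, 0, 0.1, 0, 0, 0, 1.2],
    [0, 0, 0, 0, 0, 0, 1.2],
  ],
)

```text
time: 7.7
eef_pos: [0.5339, 0.0693, 0.0587]
tcp_rot: [[-0.036, 0.999, 0.0], [0.999, 0.036, 0.001], [0.001, 0.0, -1.0]]
contact_force: [-4.0, 0.4, 4.9]
width: 0.0166
grasp_force: 70.7
```

apply_moves(
  series=[
    [0, 0, -0.1, 0, 0, 0, 1.2],
    [0, -0.2, 0, 0, 0, 0, 1.2],
    [0, -0.3, 0, 0, 0, 0, 1.2],
    [0, -0.3, 0, 0, 0, 0, 1.2],
    [0, -0.3, 0, 0, 0, 0, 1.2],
    [0, 0, 0, 0, 0, 0, 1.2],
  ],
)

```text
time: 8.3
eef_pos: [0.5225, 0.0682, 0.0587]
tcp_rot: [[-0.036, 0.999, 0.0], [0.999, 0.036, 0.0], [0.0, 0.0, -1.0]]
contact_force: [1.3, -1.2, -1.9]
width: 0.0167
grasp_force: 69.7
```

apply_moves(
  series=[
    [0, -0.2, 0, 0, 0, 0, 1.2],
    [0, -0.2, 0, 0, 0, 0, 1.2],
    [0, -0.15, 0, 0, 0, 0, 1.2],
    [0, 0, 0, 0, 0, 0, 1.2],
    [0, 0, 0, 0, 0, 0, 1.2],
  ],
)

```text
time: 8.8
eef_pos: [0.5172, 0.0683, 0.0587]
tcp_rot: [[-0.036, 0.999, 0.0], [0.999, 0.036, 0.0], [0.0, 0.0, -1.0]]
contact_force: [2.5, 0.2, -0.2]
width: 0.0166
grasp_force: 69.8
```

apply_moves(
  series=[
    [0, -0.08, 0, 0, 0, 0, 1.2],
    [0, -0.07, 0, 0, 0, 0, 1.2],
    [0, 0, 0, 0, 0, 0, 1.2],
  ],
)

```text
time: 9.1
eef_pos: [0.516, 0.0683, 0.0587]
tcp_rot: [[-0.036, 0.999, 0.001], [0.999, 0.036, 0.0], [0.0, 0.001, -1.0]]
contact_force: [3.5, 0.3, -0.5]
width: 0.0166
grasp_force: 69.9
```

apply_moves(
  series=[
    [0, -0.08, 0, 0, 0, 0, 1.2],
    [0, -0.07, 0, 0, 0, 0, 1.2],
    [0, 0, 0, 0, 0, 0, 1.2],
  ],
)

```text
time: 9.4
eef_pos: [0.5143, 0.0682, 0.0587]
tcp_rot: [[-0.036, 0.999, 0.001], [0.999, 0.036, 0.0], [0.0, 0.001, -1.0]]
contact_force: [3.3, 0.2, 0.3]
width: 0.0164
grasp_force: 70.0
```

apply_moves(
  series=[
    [0, -0.08, 0, 0, 0, 0, 1.2],
    [0, -0.07, 0, 0, 0, 0, 1.2],
    [0, 0, 0, 0, 0, 0, 1.2],
  ],
)

```text
time: 9.7
eef_pos: [0.5128, 0.0681, 0.0587]
tcp_rot: [[-0.036, 0.999, 0.0], [0.999, 0.036, 0.0], [0.0, 0.0, -1.0]]
contact_force: [4.1, 0.2, 1.3]
width: 0.0165
grasp_force: 70.1
```

apply_moves(
  series=[
    [0, -0.08, -0.02, 0, 0, 0, 1.2],
    [0, -0.07, 0, 0, 0, 0, 1.2],
    [0, 0, 0, 0, 0, 0, 1.2],
  ],
)

```text
time: 10.0
eef_pos: [0.511, 0.068, 0.0587]
tcp_rot: [[-0.036, 0.999, -0.0], [0.999, 0.036, 0.0], [0.0, -0.0, -1.0]]
contact_force: [3.7, -0.1, 0.7]
width: 0.0165
grasp_force: 70.0
```

apply_moves(
  series=[
    [0, -0.08, 0, 0, 0, 0, 1.2],
    [0, -0.07, 0, 0, 0, 0, 1.2],
    [0, 0, 0, 0, 0, 0, 1.2],
  ],
)

```text
time: 10.3
eef_pos: [0.5095, 0.0679, 0.0587]
tcp_rot: [[-0.036, 0.999, -0.0], [0.999, 0.036, 0.0], [0.0, -0.0, -1.0]]
contact_force: [4.2, -0.1, 0.2]
width: 0.0163
grasp_force: 70.0
```

apply_moves(
  series=[
    [0, -0.07, 0, 0, 0, 0, 1.2],
    [0, -0.06, 0, 0, 0, 0, 1.2],
    [0, 0, 0, 0, 0, 0, 1.2],
  ],
)

```text
time: 10.6
eef_pos: [0.5082, 0.0679, 0.0587]
tcp_rot: [[-0.036, 0.999, -0.0], [0.999, 0.036, -0.0], [-0.0, -0.0, -1.0]]
contact_force: [3.7, -0.7, 0.5]
width: 0.0167
grasp_force: 69.9
```

apply_moves(
  series=[
    [0, -0.07, 0, 0, 0, 0, 1.2],
    [0, -0.06, 0, 0, 0, 0, 1.2],
    [0, 0, 0, 0, 0, 0, 1.2],
  ],
)

```text
time: 10.9
eef_pos: [0.508, 0.0679, 0.0588]
tcp_rot: [[-0.036, 0.999, 0.002], [0.999, 0.036, 0.0], [0.0, 0.002, -1.0]]
contact_force: [6.8, 1.2, -3.1]
width: 0.0168
grasp_force: 69.6
```

apply_moves(
  series=[
    [0, -0.05, 0, 0, 0, 0, 1.2],
    [0, 0, 0, 0, 0, 0, 1.2],
    [0, 0, 0, 0, 0, 0, 1.2],
  ],
)

```text
time: 11.2
eef_pos: [0.5079, 0.068, 0.0589]
tcp_rot: [[-0.036, 0.999, 0.003], [0.999, 0.036, 0.0], [-0.0, 0.003, -1.0]]
contact_force: [8.6, 0.9, -4.1]
width: 0.0167
grasp_force: 69.4
```

The force rises while the plate stays put at x ≈ 0.508, yoke about +5 mm, which agrees with the brass cap reading. So the knuckle is on the stop. I'll relieve the push and let go.

apply_moves(
  series=[
    [0, 0.15, 0.05, 0, 0, 0, 1.2],
    [0, 0, 0, 0, 0, 0, 1.2],
    [0, 0, 0, 0, 0, 0, 2.6],
    [0, 0, 0, 0, 0, 0, 3.4],
    [0, 0, 0, 0, 0, 0, 3.4],
    [0, 0, 0, 0, 0, 0, 3.4],
  ],
)

```text
time: 11.8
eef_pos: [0.5072, 0.0678, 0.0577]
tcp_rot: [[-0.036, 0.999, -0.002], [0.999, 0.036, -0.0], [-0.0, -0.002, -1.0]]
contact_force: [-0.4, 0.4, 0.3]
width: 0.0341
grasp_force: 0.0
```

apply_moves(
  series=[
    [0, 0, -1.5, 0, 0, 0, 3.4],
    [0, 0, -3, 0, 0, 0, 3.4],
    [0, 0, -3, 0, 0, 0.11, 4],
    [0, 0, -1, 0, 0, 0.12, 4.5],
    [-1.5, 0, 0, 0, 0, 0.12, 4.5],
    [-3, 0, 0, 0, 0, 0.12, 4.5],
    [-4, 0, 0, 0, 0, 0, 4.5],
    [-4.5, 0, 0, 0, 0, 0, 4.5],
    [-4.5, 0, 0, 0, 0, 0, 4.5],
    [-4.5, 0, 0, 0, 0, 0, 4.5],
    [-4, 0, 0, 0, 0, 0, 4.5],
  ],
)

```text
time: 12.9
eef_pos: [0.4039, -0.1721, 0.1431]
tcp_rot: [[0.421, 0.907, -0.0], [0.907, -0.421, 0.001], [0.001, -0.0, -1.0]]
contact_force: [1.0, -0.6, -0.1]
width: 0.0457
grasp_force: 0.0
```

```bash
python3 - <<'E'
from h import *
plan([.4224,-.3037,.09],65)
t=camera("top")[:,:,::-1];s=camera("side")[:,:,::-1]
cv2.imwrite("pics/p_t.png",t);cv2.imwrite("pics/p_s.png",s)
def crp(im,x,y,w,h): return cv2.resize(im[y:y+h,x:x+w],None,fx=4,fy=4,interpolation=cv2.INTER_CUBIC)
cv2.imwrite("pics/g3.png",np.hstack([crp(t,240,160,90,90),crp(s,225,185,90,90)]))
E
```

```text
t 12.9 pos [ 0.4039 -0.1721  0.1431] q [-0.47 -0.11  0.78  2.1   0.08  1.12 -0.16] F [ 1.02 -0.61 -0.1 ] w 0.0457 g 0.0
shift cm (present axes) [-11.16   7.22   5.3 ] (target axes) [-11.14   7.24   5.31] turn [-0.0005 -0.0007  0.0016]
```

View pics/g3.png

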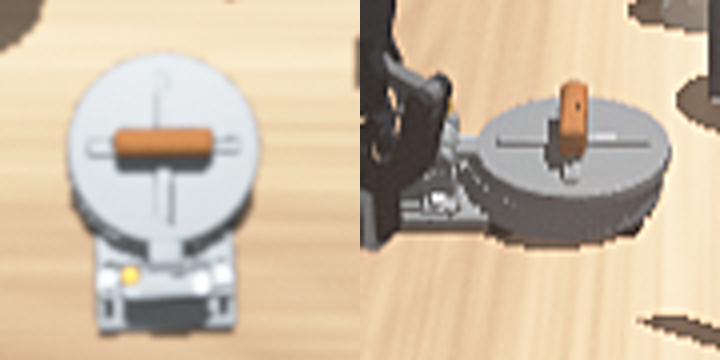

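The pictures show the upper plate flat on the base with its knuckle under the lip between the ears (brass cap at (272,228)). On to the pin.

apply_moves(
  series=[
    [-1.5, 1, 0.5, 0, 0, 0, 4.5],
    [-2.8, 1.8, 1, 0, 0, 0, 4.5],
    [-3.2, 2.1, 1.5, 0, 0, 0, 4.5],
    [-2.3, 1.5, 1.5, 0, 0, 0, 4.5],
    [-1.3, 0.8, 0.8, 0, 0, 0, 4.5],
    [0, 0, 0, 0, 0, 0, 4.5],
    [0, 0, 0, 0, 0, 0, 4.5],
    [0, 0, 0, 0, 0, 0, 4.5],
  ],
)

```text
time: 13.8
eef_pos: [0.4246, -0.3, 0.0905]
tcp_rot: [[0.419, 0.908, 0.001], [0.908, -0.419, 0.001], [0.001, 0.0, -1.0]]
contact_force: [-0.2, -0.1, -0.3]
width: 0.0454
grasp_force: 0.0
```

```bash
python3 - <<'E'
from h import *
plan([.4224,-.3037,.04],65)
E
```

```text
t 13.8 pos [ 0.4246 -0.3     0.0905] q [-0.26  0.25  0.93  1.97 -0.24  1.03  0.34] F [-0.19 -0.05 -0.25] w 0.0454 g 0.0
shift cm (present axes) [-0.43 -0.05  5.05] (target axes) [-0.43 -0.05  5.05] turn [ 0.0001 -0.0013  0.0039]
```

apply_moves(
  series=[
    [-0.2, -0.05, 2, 0, 0, 0, 4],
    [0, 0, 2.5, 0, 0, 0, 3.6],
    [0, 0, 2, 0, 0, 0, 3.6],
    [0, 0, 0.8, 0, 0, 0, 3.6],
    [0, 0, 0, 0, 0, 0, 3.6],
    [0, 0, 0.3, 0, 0, 0, 3.6],
    [0, 0, 0, 0, 0, 0, 3.6],
  ],
)

```text
time: 14.5
eef_pos: [0.4236, -0.303, 0.015]
tcp_rot: [[0.42, 0.907, 0.002], [0.907, -0.42, -0.0], [0.001, 0.002, -1.0]]
contact_force: [0.2, 0.4, 0.4]
width: 0.0361
grasp_force: 0.0
```

```bash
python3 - <<'E'
from h import *
plan([.4224,-.3037,.014],65)
s=camera("side")[:,:,::-1]
cv2.imwrite("pics/g4.png",cv2.resize(s[260:360,180:280],None,fx=5,fy=5,interpolation=cv2.INTER_CUBIC))
E
```

```text
t 14.5 pos [ 0.4236 -0.303   0.015 ] q [-0.17  0.39  0.86  2.02 -0.38  0.89  0.45] F [0.2  0.45 0.4 ] w 0.0361 g 0.0
shift cm (present axes) [-0.11 -0.08  0.1 ] (target axes) [-0.11 -0.08  0.1 ] turn [ 0.0016 -0.0006  0.0028]
```

View pics/g4.png

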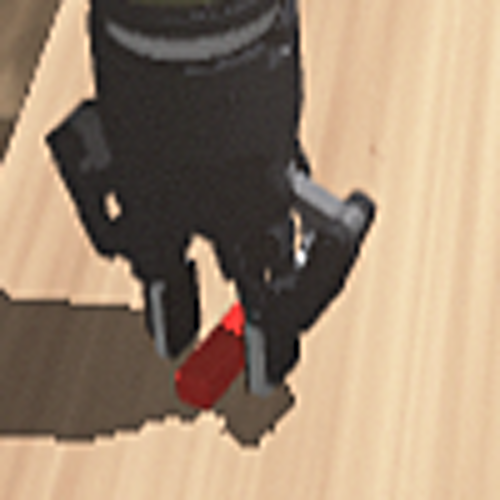

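The handle sits between the two fingers. Closing.

apply_moves(
  series=[
    [0, 0, 0, 0, 0, 0, 1.2],
    [0, 0, 0, 0, 0, 0, 1.2],
    [0, 0, 0, 0, 0, 0, 1.2],
    [0, 0, 0, 0, 0, 0, 1.2],
    [0, 0, 0, 0, 0, 0, 1.2],
    [0, 0, 0, 0, 0, 0, 1.2],
  ],
  grip_force=60,
)

```text
time: 15.15
eef_pos: [0.4234, -0.3033, 0.015]
tcp_rot: [[0.421, 0.907, 0.001], [0.907, -0.421, 0.0], [0.001, 0.001, -1.0]]
contact_force: [0.2, 0.6, 6.6]
width: 0.0144
grasp_force: 60.2
```

```bash
python3 - <<'E'
from h import *
plan([.4236,-.303,.12],92.1)
E
```

```text
t 15.15 pos [ 0.4234 -0.3033  0.015 ] q [-0.17  0.39  0.86  2.02 -0.38  0.89  0.45] F [0.21 0.57 6.57] w 0.0144 g 60.2
shift cm (present axes) [  0.04   0.02 -10.5 ] (target axes) [  0.03   0.02 -10.5 ] turn [ 1.200e-03 -3.000e-04 -4.707e-01]
```

apply_moves(
  series=[
    [0, 0, -0.5, 0, 0, 0, 1.2],
    [0, 0, -2, 0, 0, 0, 1.2],
    [0, 0, -3, 0, 0, -0.11, 1.2],
    [0, 0, -2, 0, 0, -0.12, 1.2],
    [0, 0, 0, 0, 0, -0.12, 1.2],
    [0, 0, 0, 0, 0, -0.12, 1.2],
    [2, 0.1, 0, 0, 0, 0, 1.2],
    [3.5, 0.2, 0, 0, 0, 0, 1.2],
    [4, 0.3, 0, 0, 0, 0, 1.2],
    [4, 0.3, 0, 0, 0, 0, 1.2],
    [4, 0.2, 0, 0, 0, 0, 1.2],
    [2.5, 0.1, 0, 0, 0, 0, 1.2],
  ],
)

```text
time: 16.35
eef_pos: [0.4272, -0.0997, 0.0892]
tcp_rot: [[-0.039, 0.999, 0.0], [0.999, 0.039, 0.001], [0.001, 0.0, -1.0]]
contact_force: [-0.8, -0.1, -0.9]
width: 0.0143
grasp_force: 59.4
```

apply_moves(
  series=[
    [0, 0, 0, 0, 0, 0, 1.2],
    [0, 0, 0, 0, 0, 0, 1.2],
    [0, 0, 0, 0, 0, 0, 1.2],
  ],
)

```text
time: 16.65
eef_pos: [0.4276, -0.104, 0.0893]
tcp_rot: [[-0.034, 0.999, 0.0], [0.999, 0.034, -0.0], [-0.0, 0.0, -1.0]]
contact_force: [-0.6, 0.7, -1.3]
width: 0.0141
grasp_force: 59.4
```

```bash
python3 - <<'E'
from h import *
plan([.4278,-.086,.048],92.1)
t=camera("top")[:,:,::-1];s=camera("side")[:,:,::-1]
cv2.imwrite("pics/q_t.png",t);cv2.imwrite("pics/q_s.png",s)
def crp(im,x,y,w,h): return cv2.resize(im[y:y+h,x:x+w],None,fx=4,fy=4,interpolation=cv2.INTER_CUBIC)
cv2.imwrite("pics/g5.png",np.hstack([crp(t,255,180,90,100),crp(s,195,180,100,100)]))
E
```

```text
t 16.65 pos [ 0.4276 -0.104   0.0893] q [-0.53 -0.    0.71  2.15  0.    1.    0.22] F [-0.59  0.69 -1.31] w 0.0141 g 59.4
shift cm (present axes) [1.8  0.08 4.13] (target axes) [1.8  0.09 4.13] turn [ 0.0003  0.0005 -0.0026]
```

View pics/g5.png

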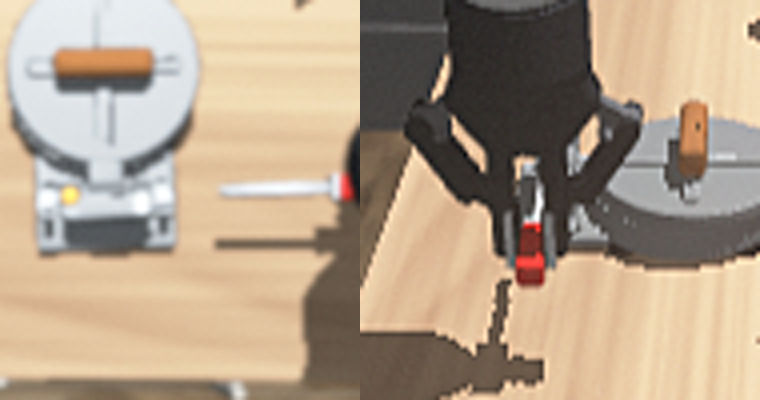

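The top view shows the plate still closed and the pin level and clear, nose at about (309,227), steel collar at (338,227). Next I'll measure how the pin sits in the hand.

```bash
python3 - <<'E'
from h import *
t=cv2.imread("pics/q_t.png").astype(np.float32); s=cv2.imread("pics/q_s.png").astype(np.float32)
tc=np.array([.4276,-.104,.0893]); z=tc[2]-.007; ax=np.array([-.034,.9994,0])
roi=(303,218,42,18);u=crop(t,*roi);rb=u[...,2]-u[...,0];c=contour(rb<22,*roi[:2])
P=ray("top",c,z)[:,:2]*1000; print("ext",P.min(0),P.max(0))
b=[];ys=np.arange(-62,-15,4.)
for y in ys:
    q=P[abs(P[:,1]-y)<2]; b.append([(q[:,0].min()+q[:,0].max())/2,np.ptp(q[:,0])])
b=np.array(b);print(np.round(b.T,1)); f=np.polyfit(ys,b[:,0],1);print("axis x at y=-104",np.polyval(f,-104),"slope",f[0],"x at nose y=-8",np.polyval(f,-8))
r=crop(t,335,215,20,22);red=contour((r[...,2]-r[...,1])>90,335,215);print("red front y",ray("top",red,z)[:,1].max())
# expected pixels
for nm,k,dz in(("nose",96,0),("shoulder",26,0),("end",-24,0),("nose+3mm",96,.003)):
    p=tc+ax*k/1000+[0,0,-.007+dz]; print(nm,p,"top",proj("top",p),"side",proj("side",p))
u=crop(s,228,214,22,44);m=(u[...,2]-u[...,1])>60;c=contour(m,228,214);print("side red",c.min(0),c.max(0))
u=crop(s,228,214,22,22);v=u.min(2);print("side bright rows",[(214+i/4,round(float(v[i].max())),round(228+v[i].argmax()/4,1)) for i in range(0,88,4)])
# upper plate, new: knuckle/grip
u=crop(t,262,188,35,14);m=(u[...,2]-u[...,0])>75;c=contour(m,262,188);print("grip",cv2.minAreaRect((ray("top",c,.071)[:,:2]*1000).astype(np.float32)))
E
```

```text
ext [419.3769344  -81.75903631] [435.77440129  -7.57422129]
[[427.1 427.1 427.  427.  426.3 426.3 426.3 426.3 425.9 425.9 425.5 425.2]
 [  8.2   8.2   8.2   8.2   8.2   8.2   8.2   8.2   7.6   7.6   8.2   7.6]]
axis x at y=-104 429.08144998575676 slope -0.04306816906042726 x at nose y=-8 424.94690575595575
red front y -0.08366017526707999
nose [ 0.424336  -0.0080576  0.0823   ] top [[309.81719775 227.4253951 ]] side [[241.26301017 220.47835744]]
shoulder [ 0.426716  -0.0780156  0.0823   ] top [[337.61645698 226.7053426 ]] side [[238.52402502 236.25042164]]
end [ 0.428416  -0.1279856  0.0823   ] top [[357.47694709 226.19091898]] side [[236.37306794 248.6364081 ]]
nose+3mm [ 0.424336  -0.0080576  0.0853   ] top [[309.90293923 227.3302225 ]] side [[241.20446892 219.42394368]]
side red [233.375 235.125] [240.625 250.875]
side bright rows [(214.0, 116, np.float64(249.8)), (215.0, 135, np.float64(249.8)), (216.0, 129, np.float64(248.8)), (217.0, 187, np.float64(247.8)), (218.0, 198, np.float64(247.5)), (219.0, 190, np.float64(247.5)), (220.0, 177, np.float64(247.5)), (221.0, 218, np.float64(237.0)), (222.0, 192, np.float64(237.0)), (223.0, 183, np.float64(234.5)), (224.0, 169, np.float64(234.5)), (225.0, 111, np.float64(239.2)), (226.0, 137, np.float64(239.5)), (227.0, 183, np.float64(239.8)), (228.0, 229, np.float64(239.5)), (229.0, 246, np.float64(239.5)), (230.0, 264, np.float64(239.8)), (231.0, 269, np.float64(239.8)), (232.0, 256, np.float64(239.5)), (233.0, 258, np.float64(239.2)), (234.0, 263, np.float64(239.0)), (235.0, 223, np.float64(239.0))]
grip ((508.433837890625, 66.30880737304688), (14.686944007873535, 61.13298797607422), 1.4754501581192017)
```

apply_moves(
  series=[
    [0, 0.09, 1, 0, 0, 0, 1.2],
    [0, 0, 1.5, 0, 0, 0, 1.2],
    [0, 0, 1.2, 0, 0, 0, 1.2],
    [0, 0, 0.43, 0, 0, 0, 1.2],
    [1, 0, 0, 0, 0, 0, 1.2],
    [1.2, 0, 0, 0, 0, 0, 1.2],
    [0.8, 0, 0, 0, 0, 0, 1.2],
    [0, 0, 0, 0, 0, 0, 1.2],
    [0, 0, 0, 0, 0, 0, 1.2],
    [0, 0, 0, 0, 0, 0, 1.2],
  ],
)

```text
time: 17.75
eef_pos: [0.4277, -0.073, 0.0482]
tcp_rot: [[-0.036, 0.999, 0.001], [0.999, 0.036, -0.0], [-0.0, 0.001, -1.0]]
contact_force: [-0.7, 0.4, -0.5]
width: 0.0141
grasp_force: 59.4
```

```bash
python3 - <<'E'
from h import *
s=get_state();y=s["eef_pos"][1];plan([.4221+(.0649-y)*.0367,y+.02,.048],92.1)
t=camera("top")[:,:,::-1];s=camera("side")[:,:,::-1]
cv2.imwrite("pics/r_t.png",t);cv2.imwrite("pics/r_s.png",s)
def crp(im,x,y,w,h): return cv2.resize(im[y:y+h,x:x+w],None,fx=6,fy=6,interpolation=cv2.INTER_CUBIC)
cv2.imwrite("pics/g6.png",np.hstack([crp(t,260,200,66,60),crp(s,220,190,66,60)]))
E
```

```text
t 17.75 pos [ 0.4277 -0.073   0.0482] q [-0.56  0.06  0.69  2.2  -0.05  0.9   0.2 ] F [-0.67  0.37 -0.52] w 0.0141 g 59.4
shift cm (present axes) [2.   0.02 0.02] (target axes) [2.   0.02 0.02] turn [ 0.0007  0.     -0.001 ]
```

View pics/g6.png

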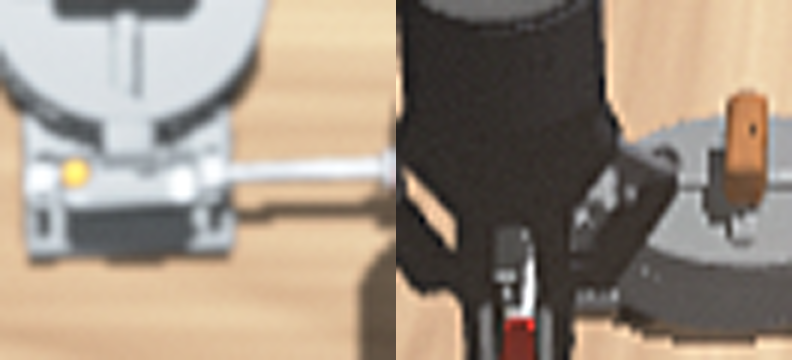

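The pin lies in line with the brass cap and the ear bores, nose about 12 mm short of the plain ear. That was my last picture, so from here I go by force.

apply_moves(
  series=[
    [0.4, 0.02, 0.02, 0, 0, 0, 1.2],
    [0.4, 0, 0, 0, 0, 0, 1.2],
    [0.2, 0, 0, 0, 0, 0, 1.2],
    [0, 0, 0, 0, 0, 0, 1.2],
    [0, 0, 0, 0, 0, 0, 1.2],
  ],
)

```text
time: 18.35
eef_pos: [0.4273, -0.0626, 0.0477]
tcp_rot: [[-0.036, 0.999, 0.0], [0.999, 0.036, 0.0], [0.0, 0.0, -1.0]]
contact_force: [-0.5, -0.1, -1.3]
width: 0.0143
grasp_force: 59.4
```

apply_moves(
  series=[
    [0.1, 0, 0, 0, 0, 0, 1.2],
    [0.1, 0, 0, 0, 0, 0, 1.2],
    [0.1, 0, 0, 0, 0, 0, 1.2],
    [0, 0, 0, 0, 0, 0, 1.2],
  ],
)

```text
time: 18.75
eef_pos: [0.4272, -0.0595, 0.0477]
tcp_rot: [[-0.036, 0.999, 0.0], [0.999, 0.036, 0.0], [0.0, 0.0, -1.0]]
contact_force: [-0.6, -0.0, -0.6]
width: 0.0145
grasp_force: 59.4
```

apply_moves(
  series=[
    [0.1, -0.04, 0, 0, 0, 0, 1.2],
    [0.1, 0, 0, 0, 0, 0, 1.2],
    [0.1, 0, 0, 0, 0, 0, 1.2],
    [0, 0, 0, 0, 0, 0, 1.2],
  ],
)

```text
time: 19.15
eef_pos: [0.4267, -0.0565, 0.0477]
tcp_rot: [[-0.036, 0.999, 0.0], [0.999, 0.036, 0.0], [0.0, 0.0, -1.0]]
contact_force: [0.1, 0.9, -0.9]
width: 0.0139
grasp_force: 59.4
```

apply_moves(
  series=[
    [0.1, 0, 0, 0, 0, 0, 1.2],
    [0.1, 0, 0, 0, 0, 0, 1.2],
    [0.1, 0, 0, 0, 0, 0, 1.2],
    [0, 0, 0, 0, 0, 0, 1.2],
  ],
)

```text
time: 19.55
eef_pos: [0.4266, -0.0535, 0.0477]
tcp_rot: [[-0.036, 0.999, 0.0], [0.999, 0.036, 0.0], [0.0, 0.0, -1.0]]
contact_force: [0.5, 0.2, -0.5]
width: 0.0143
grasp_force: 59.4
```

apply_moves(
  series=[
    [0.15, 0, 0, 0, 0, 0, 1.2],
    [0.15, 0, 0, 0, 0, 0, 1.2],
    [0.1, 0, 0, 0, 0, 0, 1.2],
    [0, 0, 0, 0, 0, 0, 1.2],
  ],
)

```text
time: 19.95
eef_pos: [0.4264, -0.0495, 0.0477]
tcp_rot: [[-0.036, 0.999, 0.0], [0.999, 0.036, 0.0], [0.0, 0.0, -1.0]]
contact_force: [0.1, -0.1, -1.2]
width: 0.0143
grasp_force: 59.4
```

apply_moves(
  series=[
    [0.15, 0, 0, 0, 0, 0, 1.2],
    [0.15, 0, 0, 0, 0, 0, 1.2],
    [0.1, 0, 0, 0, 0, 0, 1.2],
    [0, 0, 0, 0, 0, 0, 1.2],
  ],
)

```text
time: 20.35
eef_pos: [0.4263, -0.0455, 0.0477]
tcp_rot: [[-0.036, 0.999, 0.0], [0.999, 0.036, 0.0], [0.0, 0.0, -1.0]]
contact_force: [0.4, 0.0, -1.2]
width: 0.0138
grasp_force: 59.4
```

apply_moves(
  series=[
    [0.1, 0, 0, 0, 0, 0, 1.2],
    [0.1, 0, 0, 0, 0, 0, 1.2],
    [0.1, 0, 0, 0, 0, 0, 1.2],
    [0, 0, 0, 0, 0, 0, 1.2],
  ],
)

```text
time: 20.75
eef_pos: [0.4262, -0.0426, 0.0477]
tcp_rot: [[-0.036, 0.999, 0.0], [0.999, 0.036, 0.0], [0.0, 0.0, -1.0]]
contact_force: [-0.2, 0.3, -1.2]
width: 0.0141
grasp_force: 59.4
```

apply_moves(
  series=[
    [0.15, 0, 0, 0, 0, 0, 1.2],
    [0.15, 0, 0, 0, 0, 0, 1.2],
    [0.15, 0, 0, 0, 0, 0, 1.2],
    [0.15, 0, 0, 0, 0, 0, 1.2],
    [0, 0, 0, 0, 0, 0, 1.2],
  ],
)

```text
time: 21.25
eef_pos: [0.4259, -0.0364, 0.0477]
tcp_rot: [[-0.036, 0.999, 0.0], [0.999, 0.036, 0.0], [0.0, 0.0, -1.0]]
contact_force: [-0.1, 0.6, -2.1]
width: 0.0144
grasp_force: 59.4
```

apply_moves(
  series=[
    [0.2, 0, 0, 0, 0, 0, 1.2],
    [0.2, 0, 0, 0, 0, 0, 1.2],
    [0.2, 0, 0, 0, 0, 0, 1.2],
    [0.2, 0, 0, 0, 0, 0, 1.2],
    [0, 0, 0, 0, 0, 0, 1.2],
  ],
)

```text
time: 21.75
eef_pos: [0.4257, -0.0284, 0.0477]
tcp_rot: [[-0.037, 0.999, 0.0], [0.999, 0.037, 0.0], [0.0, 0.0, -1.0]]
contact_force: [0.3, -0.1, -1.1]
width: 0.0141
grasp_force: 59.4
```

apply_moves(
  series=[
    [0.2, 0, 0, 0, 0, 0, 1.2],
    [0.2, 0, 0, 0, 0, 0, 1.2],
    [0.2, 0, 0, 0, 0, 0, 1.2],
    [0.2, 0, 0, 0, 0, 0, 1.2],
    [0, 0, 0, 0, 0, 0, 1.2],
  ],
)

```text
time: 22.25
eef_pos: [0.4254, -0.0204, 0.0477]
tcp_rot: [[-0.036, 0.999, 0.0], [0.999, 0.036, 0.0], [0.0, 0.0, -1.0]]
contact_force: [-0.4, 0.7, -0.6]
width: 0.0144
grasp_force: 59.4
```

apply_moves(
  series=[
    [0.1, 0, 0, 0, 0, 0, 1.2],
    [0.15, 0, 0, 0, 0, 0, 1.2],
    [0.15, 0, 0, 0, 0, 0, 1.2],
    [0, 0, 0, 0, 0, 0, 1.2],
  ],
)

```text
time: 22.65
eef_pos: [0.4252, -0.0165, 0.0477]
tcp_rot: [[-0.036, 0.999, 0.0], [0.999, 0.036, 0.0], [0.0, 0.0, -1.0]]
contact_force: [0.6, 1.1, -1.1]
width: 0.0142
grasp_force: 59.4
```

apply_moves(
  series=[
    [0.1, 0, 0, 0, 0, 0, 1.2],
    [0.1, 0, 0, 0, 0, 0, 1.2],
    [0.1, 0, 0, 0, 0, 0, 1.2],
    [0, 0, 0, 0, 0, 0, 1.2],
  ],
)

```text
time: 23.05
eef_pos: [0.4251, -0.0136, 0.0477]
tcp_rot: [[-0.036, 0.999, 0.0], [0.999, 0.036, 0.0], [0.0, 0.0, -1.0]]
contact_force: [-0.5, -0.1, -1.1]
width: 0.0143
grasp_force: 59.4
```

apply_moves(
  series=[
    [0.1, 0, 0, 0, 0, 0, 1.2],
    [0.1, 0, 0, 0, 0, 0, 1.2],
    [0.1, 0, 0, 0, 0, 0, 1.2],
    [0, 0, 0, 0, 0, 0, 1.2],
  ],
)

```text
time: 23.45
eef_pos: [0.4252, -0.0112, 0.0477]
tcp_rot: [[-0.036, 0.999, 0.0], [0.999, 0.036, -0.001], [-0.001, 0.0, -1.0]]
contact_force: [0.4, -1.6, -2.3]
width: 0.0138
grasp_force: 59.3
```

apply_moves(
  series=[
    [0.07, 0, 0, 0, 0, 0, 1.2],
    [0.07, 0, 0, 0, 0, 0, 1.2],
    [0, 0, 0, 0, 0, 0, 1.2],
  ],
)

```text
time: 23.75
eef_pos: [0.4251, -0.0097, 0.0477]
tcp_rot: [[-0.036, 0.999, 0.0], [0.999, 0.036, -0.0], [-0.0, 0.0, -1.0]]
contact_force: [1.2, -3.7, -1.1]
width: 0.014
grasp_force: 59.3
```

apply_moves(
  series=[
    [0.07, 0, 0, 0, 0, 0, 1.2],
    [0.07, 0, 0, 0, 0, 0, 1.2],
    [0, 0, 0, 0, 0, 0, 1.2],
  ],
)

```text
time: 24.05
eef_pos: [0.425, -0.0076, 0.0478]
tcp_rot: [[-0.036, 0.999, 0.0], [0.999, 0.036, 0.0], [0.0, 0.0, -1.0]]
contact_force: [1.5, -3.0, -1.4]
width: 0.0142
grasp_force: 59.3
```

apply_moves(
  series=[
    [0.1, -0.02, 0, 0, 0, 0, 1.2],
    [0.1, 0, 0, 0, 0, 0, 1.2],
    [0.1, 0, 0, 0, 0, 0, 1.2],
    [0, 0, 0, 0, 0, 0, 1.2],
  ],
)

```text
time: 24.45
eef_pos: [0.4247, -0.0046, 0.0478]
tcp_rot: [[-0.036, 0.999, 0.0], [0.999, 0.036, 0.0], [0.0, 0.0, -1.0]]
contact_force: [1.4, -3.0, -1.7]
width: 0.014
grasp_force: 59.3
```

apply_moves(
  series=[
    [0.1, 0, 0, 0, 0, 0, 1.2],
    [0.1, 0, 0, 0, 0, 0, 1.2],
    [0.1, 0, 0, 0, 0, 0, 1.2],
    [0, 0, 0, 0, 0, 0, 1.2],
  ],
)

```text
time: 24.85
eef_pos: [0.4246, -0.0017, 0.0477]
tcp_rot: [[-0.036, 0.999, 0.0], [0.999, 0.036, 0.0], [0.0, 0.0, -1.0]]
contact_force: [1.6, -3.3, -2.9]
width: 0.0143
grasp_force: 59.3
```

apply_moves(
  series=[
    [0.1, 0, 0, 0, 0, 0, 1.2],
    [0.1, 0, 0, 0, 0, 0, 1.2],
    [0.1, 0, 0, 0, 0, 0, 1.2],
    [0, 0, 0, 0, 0, 0, 1.2],
  ],
)

```text
time: 25.25
eef_pos: [0.4244, 0.0009, 0.0477]
tcp_rot: [[-0.036, 0.999, 0.0], [0.999, 0.036, -0.0], [-0.0, 0.0, -1.0]]
contact_force: [1.8, -4.6, -3.3]
width: 0.0141
grasp_force: 59.3
```

apply_moves(
  series=[
    [0.1, 0, 0, 0, 0, 0, 1.2],
    [0.1, 0, 0, 0, 0, 0, 1.2],
    [0.1, 0, 0, 0, 0, 0, 1.2],
    [0, 0, 0, 0, 0, 0, 1.2],
  ],
)

```text
time: 25.65
eef_pos: [0.4243, 0.0042, 0.0477]
tcp_rot: [[-0.036, 0.999, 0.0], [0.999, 0.036, 0.0], [0.0, 0.0, -1.0]]
contact_force: [1.5, -4.4, -2.1]
width: 0.0142
grasp_force: 59.3
```

apply_moves(
  series=[
    [0.1, 0, 0, 0, 0, 0, 1.2],
    [0.1, 0, 0, 0, 0, 0, 1.2],
    [0, 0, 0, 0, 0, 0, 1.2],
  ],
)

```text
time: 25.95
eef_pos: [0.4242, 0.0061, 0.0477]
tcp_rot: [[-0.036, 0.999, 0.0], [0.999, 0.036, 0.0], [0.0, 0.0, -1.0]]
contact_force: [2.6, -4.4, -1.1]
width: 0.0144
grasp_force: 59.3
```

apply_moves(
  series=[
    [0.06, 0, 0, 0, 0, 0, 1.2],
    [0.06, 0, 0, 0, 0, 0, 1.2],
    [0, 0, 0, 0, 0, 0, 1.2],
  ],
)

```text
time: 26.25
eef_pos: [0.4242, 0.0071, 0.0477]
tcp_rot: [[-0.036, 0.999, 0.0], [0.999, 0.036, -0.0], [-0.0, 0.0, -1.0]]
contact_force: [2.0, -4.5, -2.3]
width: 0.0142
grasp_force: 59.3
```

apply_moves(
  series=[
    [0.05, 0, 0, 0, 0, 0, 1.2],
    [0.05, 0, 0, 0, 0, 0, 1.2],
    [0, 0, 0, 0, 0, 0, 1.2],
  ],
)

```text
time: 26.55
eef_pos: [0.4241, 0.0075, 0.0477]
tcp_rot: [[-0.036, 0.999, -0.0], [0.999, 0.036, -0.001], [-0.001, -0.0, -1.0]]
contact_force: [0.9, -7.1, -1.3]
width: 0.0144
grasp_force: 59.3
```

apply_moves(
  series=[
    [0.05, 0, 0, 0, 0, 0, 1.2],
    [0.05, 0, 0, 0, 0, 0, 1.2],
    [0, 0, 0, 0, 0, 0, 1.2],
  ],
)

```text
time: 26.85
eef_pos: [0.4241, 0.0076, 0.0477]
tcp_rot: [[-0.035, 0.999, -0.0], [0.999, 0.035, -0.002], [-0.002, -0.0, -1.0]]
contact_force: [2.0, -9.2, -0.9]
width: 0.0144
grasp_force: 59.4
```

The force climbs with no further travel, about 20 mm after the ball, so the shoulder is on the ear. I'll relieve and let go.

apply_moves(
  series=[
    [-0.12, 0, 0, 0, 0, 0, 1.2],
    [0, 0, 0, 0, 0, 0, 1.2],
    [0, 0, 0, 0, 0, 0, 2.4],
    [0, 0, 0, 0, 0, 0, 3],
    [0, 0, 0, 0, 0, 0, 3],
    [0, 0, 0, 0, 0, 0, 3],
  ],
)

```text
time: 27.45
eef_pos: [0.424, 0.0087, 0.0478]
tcp_rot: [[-0.037, 0.999, -0.0], [0.999, 0.037, 0.001], [0.001, -0.0, -1.0]]
contact_force: [-0.1, -0.3, 0.7]
width: 0.0301
grasp_force: 0.0
```

apply_moves(
  series=[
    [0, 0, -1, 0, 0, 0, 3],
    [0, 0, -2, 0, 0, 0, 3],
    [0, 0, -3, 0, 0, 0, 3],
    [-2, 0, -3, 0, 0, 0, 3],
    [-4, 0, 0, 0, 0, 0, 3],
    [-4, 0, 0, 0, 0, 0, 3],
    [-4, 0, 0, 0, 0, 0, 3],
    [-4, 0, 0, 0, 0, 0, 3],
    [-2, 0, 0, 0, 0, 0, 3],
    [0, 0, 0, 0, 0, 0, 3],
  ],
)

```text
time: 28.45
eef_pos: [0.431, -0.1952, 0.1387]
tcp_rot: [[-0.03, 1.0, 0.001], [1.0, 0.03, -0.001], [-0.001, 0.001, -1.0]]
contact_force: [-0.1, -0.7, -0.0]
width: 0.03
grasp_force: 0.0
```

```bash
python3 - <<'E'
from h import *
st=get_state();print(st["time"],st["eef_pos"],st["contact_force"])
t=camera("top")[:,:,::-1].astype(np.float32);cv2.imwrite("pics/f_t.png",t)
u=crop(t,290,215,40,25);c=contour((u[...,2]-u[...,1])>90,290,215);P=ray("top",c,.045)[:,:2]*1000
print("red handle",cv2.minAreaRect(P.astype(np.float32)),P.min(0),P.max(0))
u=crop(t,262,185,35,20);c=contour((u[...,2]-u[...,0])>75,262,185);print("grip",cv2.minAreaRect((ray("top",c,.071)[:,:2]*1000).astype(np.float32)))
h=cv2.cvtColor(crop(t,255,215,50,25).clip(0,255).astype(np.uint8),cv2.COLOR_BGR2HSV);m=(h[...,1]>130)&(h[...,0]>18)&(h[...,0]<35);ys,xs=np.where(m);print("brass",ray("top",[(xs.mean()+.5)/4-.5+255,(ys.mean()+.5)/4-.5+215],.061))
# right face of plain ear/tongue: right edge of bright/grey region near yoke
u=crop(t,285,222,30,14);row=(u[...,2]-u[...,0]);print(np.round(row[20,::4]),np.round(u[20,::4].mean(1)))
E
```

```text
28.45 [ 0.4310249  -0.19522077  0.13866682] [-0.12160887 -0.65579343 -0.02868669]
red handle ((425.3428649902344, 6.368585586547852), (16.77729034423828, 44.095298767089844), 2.586392879486084) [416.74885187 -15.45673819] [433.99894099  28.16519994]
grip ((508.34918212890625, 66.30718231201172), (14.817709922790527, 61.132137298583984), 1.2686641216278076)
brass [[0.42047219 0.08687112 0.061     ]]
[-13. -13. -13. -14. -16. -16. -16. -17. -11.  -0.  73. 142. 152. 154.
 158. 159. 158. 159. 159. 160. 160. 159. 160. 160. 159. 162. 161. 121.
  76.  65.] [166. 174. 178. 176. 182. 189. 185. 191. 225. 245. 203. 162. 157. 155.
 152. 151. 151. 151. 151. 150. 150. 151. 150. 150. 151. 149. 150. 165.
 188. 198.][ WARN:0@1.227] global loadsave.cpp:1063 imwrite_ Unsupported depth image for selected encoder is fallbacked to CV_8U.
```

The checks agree: pin in line, shoulder at y ≈ 34 mm against an ear face at ≈ 34 mm, plate unmoved since closing, robot clear.

```bash
python3 -c "
from cell import *
print(hand_in())"
```

```text
the job is handed in; nothing more can be done
None
```

The press is back together and handed in, though no verdict came back: the upper plate is closed against the stop and the pin went in past the ball until it stopped, its shoulder on the plain ear to within about 1 mm by camera.

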